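# Load a vial block on an orbital shaker and hold it in the corner of its retaining bars

### The arm

A 6-joint arm with a two-finger parallel gripper is mounted at the origin on the work surface. World frame = base frame: x ahead of the robot, y to its left, z up, the work surface at z = 0. Lengths are in mm, angles in rad, forces in N, time in s.
With the tool pointing down it reaches from about 275 to 825 mm from the base axis. Payload 4.9 kg.
Tool frame: the origin (TCP) lies midway between the tips of the shut fingers; the grasp point (between the pads) lies 19 mm behind it; z points along the fingers, y is the direction in which the jaws open and shut (so a half turn about z gives the same grasp; the last joint's range is limited). The gripper opens to 85 mm and grips with 20 to 120 N. Pads are 22 mm wide; open, the fingers measure 114 mm over their backs; the gripper's body (76 mm by 85 mm) begins 54 mm behind the grasp point. The pads swing forward as they close: fully open they stand 13 mm farther back than shut.
Start: joints at [-1.26, 0.326, -0.193, 1.052, 0, 1.437], TCP at [236.666, -496.495, 231.281] pointing down, gripper open.
Joint ranges: [-2.65, 2.65], [-0.97, 1.79], [-1.3, 1.35], [-1.93, 2.1], [-1.47, 1.37], [-3.14, 3.14]. Speed limits (rad/s): [2.57, 2.57, 3.14, 3.14, 3.14, 3.14].

### API

Orientations are given as a rotation vector (axis times angle).
In Python, from cell import arm, open_jaws, close_gripper, solver, optics gives the robot as it stands. The module is installed in compiled form; this text tells all that it offers. Calls block until the motion is done:
- arm.move_ptp(position, orientation): joint-space move of the TCP to a pose.
- arm.line_to(position, rate=150, frame=None, force_limit=None): straight line of the TCP; frame=None keeps the orientation; rate is the mean speed in mm/s. With force_limit (N) it stops when the force on the tool has changed by that much, and returns True; else False.
- arm.move_j(angles): joint-space move.
- open_jaws() and close_gripper(force=None): open the fingers fully, or close them until they stop; force is the grip in N (None keeps the last).
- arm.hold(seconds).
- solver.ik(position, orientation): joint angles nearest the present ones, or None.
- arm.read_state(): the state.
- optics.read_camera(name): name is "side" or "top" or "wrist"; returns the picture (480x640x3 uint8, red, green, blue); there is no depth.
- optics.calibration(name): a dict with "intrinsics" (3x3 intrinsics, pixels), "k1" (the pictures are not rectified: a ray, as slopes to the right and down, at radius r is drawn at 1 + k1 r^2 times it, then the intrinsics apply), "view" (4x4, takes a point from world to camera coordinates); the wrist camera has in their place "T_tool_cam" (4x4, takes a point from camera to tool coordinates, whose origin is the TCP and whose axes are the flange's). Camera axes: x right, y up, looking along -z (the intrinsics and any distortion apply to the point x, -y, -z); pixel columns grow to the right and rows downward; lengths in mm; the calibration is good to about 2 mm. A picture is of the moment at which its call begins: read the wrist's pose just before it. calibration takes no time and is no camera call.
A pose or a line that the arm cannot do raises arm.PlanningError and nothing moves.
- arm.finish_job(): hands the job in, once; it reports no verdict.
The state is a dict: "clock": time; "joint_positions": joint angles; "qvel": joint speeds; "joint_efforts": joint torques, N m; "tcp_pos": TCP position; "eef_rot": TCP orientation; "force": force on the tool from outside, world axes, zero at the start; "torque": the same for the moment, N m; "finger_gap": finger opening in mm.
Only numpy, scipy, OpenCV 4.12 (cv2) and the standard library are available. Lean on these libraries where they do the work, as an engineer would, in place of code of your own. Each camera call takes 0.05 s, during which the arm holds its last target.

### The job

Load the shaker: lift the long aluminium vial block from the bench onto the shaker's platform, keeping it level, and push it home into the corner formed by the two retaining bars, its long side flush along the long bar and its end against the short bar. Finish while still holding it there, standing flat on the platform and pressed firmly against both bars at once, so that a colleague can fit the loose clamp bar. Leave the clamp bar and everything else on the bench alone.

Things in the scene. Friction and masses are not known exactly. Their poses are not given: they have to be found in the camera images.
- block_center (a point): Centre (half-way up) of the long aluminium vial block, 50 (its x) x 140 (its y) x 45 mm high, 0.5 to 0.85 kg, loose on the bench. Five white-capped vials are fixed in a row along it; caps 21 mm wide stand 15 mm above its top. Its ends are alike. Take it across the 50 mm, fingertips in its upper half: one finger must pass over the long bar (tips 17 mm or more above the platform).
- shaker: Orbital shaker on the bench, fixed: white housing 250 x 250 mm with a flat grey platform 240 x 240 mm, top 100 mm above the bench, locked. Platform and bars are smooth metal (friction about 0.3: the block slides at 2 to 3 N under its own weight). Origin at bench height under the middle; x points from its control panel (display, knob) to its back, y to its left, z up.
- back_bar: The long retaining bar, fixed near the platform's back edge: aluminium, 16 (x) x 210 (y) x 14 mm high, a thumbscrew at each end (95 mm from the middle) rising 11 mm more. Origin at the middle of its underside, on the platform; axes parallel to the shaker's. The block's long side goes against its -x face, 8 mm from the origin. Its place along the shaker's x varies.
- side_bar: The short retaining bar, fixed on the platform's left, square to the long bar and in front of it: aluminium, 138 (x) x 16 (y) x 14 mm high, a thumbscrew at each end (54 mm from the middle) rising 11 mm more. Origin at the middle of its underside; axes parallel to the shaker's. The block's end goes against its -y face, 8 mm from the origin. Its place along the shaker's y varies.
- clamp_bar: The shaker's loose clamp bar, lying on the bench between the shaker and the long block: aluminium bar 210 x 16 x 14 mm with a black knob 22 mm across at each end, 28 mm high over the knobs; origin at the middle of its underside, x along it. To be left alone.
- small_block: A small square vial block with four capped vials, 62 x 62 x 45 mm, 60 mm high over the caps, on the bench beyond the work; origin at the centre of its underside. To be left alone.
- reagent: Amber reagent bottle 60 mm across and about 120 mm high on the bench beyond the work; origin at the centre of its underside. To be left alone.
- foam_box: White foam box with lid, 90 x 156 x 71 mm, on the bench beyond the work; origin at the centre of its underside. To be left alone.

How it is judged (in metres and radians):
On the way:
1. the block has been lifted off the bench to platform height, in the gripper (z of block_center in the frame of shaker above 0.119 m and contact force between block and the fingers above 1 N), for 0.2 s.
At the end, for the whole second after the job is handed in: The block stands flat on the platform (height within 3 mm, tilt under 0.04 rad), parallel to the long bar within 0.03 rad, within 3 mm of both bars and pressing on each with over 2 N, resting on the platform, still, and held by the fingers (over 2 N) (z of block_center in the frame of shaker between 0.1195 and 0.1255 m and angle between block_center's own z axis and vertical below 0.04 rad and angle between the y axis of block_center and the y axis of back_bar, either way round below 0.03 rad and x of block_center in the frame of back_bar between -0.036 and -0.03 m and y of block_center in the frame of side_bar between -0.081 and -0.075 m and contact force between block and back_bar above 2 N and contact force between block and side_bar above 2 N and contact force between block and the fingers above 2 N and contact force between block and shaker above 0.5 N and linear speed of block below 0.02 m/s); the arm keeps its last pose, push and grip.
It fails at once if the block was tipped (over 0.5 rad) (angle between block_center's own z axis and vertical above 0.5 rad).
It fails at once if the small square block was disturbed (moved more than 20 mm) (distance of small_block from where it was at the start of the episode above 0.02 m).
It fails at once if the clamp bar was disturbed (moved more than 20 mm) (distance of clamp_bar from where it was at the start of the episode above 0.02 m).
It fails at once if the reagent bottle was disturbed (moved more than 20 mm) (distance of reagent from where it was at the start of the episode above 0.02 m).
It fails at once if the foam box was disturbed (moved more than 20 mm) (distance of foam_box from where it was at the start of the episode above 0.02 m).
It also fails if it takes over 48 s, if anything falls off the work surface, if the arm or the gripper's body presses on something with over 40 N, if the wrist force passes 120 N, or if a joint passes its speed limit or range.

## Working session

There is one attempt and no reset: what is moved stays moved. The work goes in short steps, each a Python script; the robot and the scene stay as the last script left them, time stands still between calls to the robot, and variables do not carry over. Pictures are saved under pics/ and viewed, and the job is handed in when it is done.

```bash
mkdir -p pics
python3 - <<'E'
from cell import arm, optics
import cv2
s=arm.read_state(); print(s)
for n in ["side","top","wrist"]:
    im=optics.read_camera(n); cv2.imwrite(f"pics/{n}0.png",im[:,:,::-1]); print(n,{k:v.round(4).tolist() if hasattr(v,'round') and not isinstance(v,float) else v for k,v in optics.calibration(n).items()})
E
```

```text
{'clock': 0.0, 'joint_positions': array([-1.26020028e+00,  3.26946661e-01, -1.93601194e-01,  1.05196243e+00,
       -1.98868572e-05,  1.43662300e+00]), 'qvel': array([-0.00095585,  0.000897  , -0.00152004,  0.00220343,  0.00088331,
        0.00088253]), 'joint_efforts': array([-2.75257356e-03, -4.43394935e+01,  2.62443155e+01,  1.53306843e-02,
       -1.02997724e-04,  6.07713176e-06]), 'tcp_pos': array([ 236.47762095, -495.92792554,  230.4937285 ]), 'eef_rot': array([-3.06256507e+00, -6.92521619e-01,  2.68153457e-04]), 'force': array([ 0.02451421,  0.27195522, -0.22330517]), 'torque': array([-0.04156649,  0.06398923,  0.01713091]), 'finger_gap': 85.32386774675281}
side {'intrinsics': [[603.6831, 0.0, 317.4645], [0.0, 603.6831, 238.2043], [0.0, 0.0, 1.0]], 'k1': -0.12862631143560074, 'view': [[0.9739, -0.2271, 0.0039, -617.9543], [0.1398, 0.6128, 0.7778, -164.7558], [-0.179, -0.7569, 0.6285, -931.9757], [0.0, 0.0, 0.0, 1.0]]}
top {'intrinsics': [[484.1213, 0.0, 318.4213], [0.0, 484.1213, 243.8778], [0.0, 0.0, 1.0]], 'k1': -0.11671653439631596, 'view': [[-0.0178, -0.9993, 0.0343, 18.4824], [0.9866, -0.012, 0.1626, -636.4468], [-0.1621, 0.0368, 0.9861, -902.2163], [0.0, 0.0, 0.0, 1.0]]}
wrist {'intrinsics': [[368.2946, 0.0, 328.2168], [0.0, 368.2946, 245.3043], [0.0, 0.0, 1.0]], 'k1': -0.0451798264252596, 'T_tool_cam': [[0.0002, 0.9614, 0.275, 70.339], [1.0, -0.0004, 0.0005, 0.7189], [0.0006, 0.275, -0.9614, -142.7329], [0.0, 0.0, 0.0, 1.0]]}
```

View pics/side0.png

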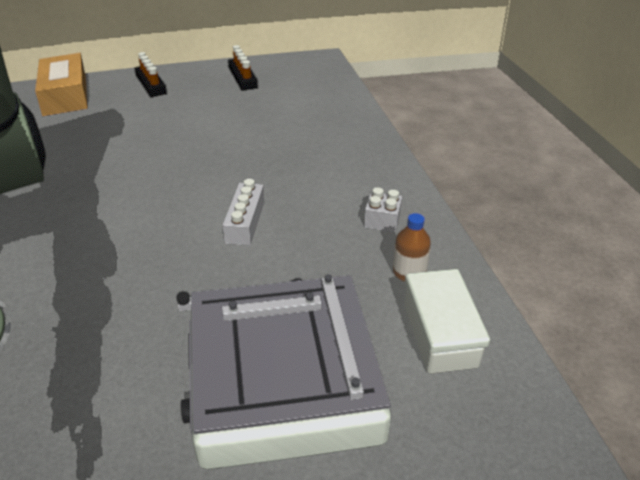

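View pics/top0.png

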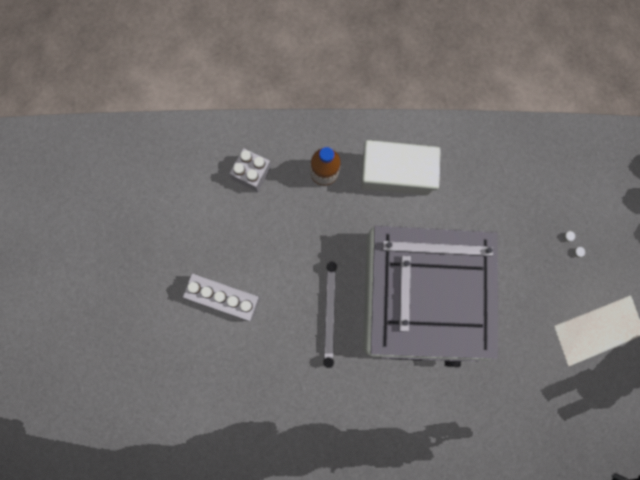

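View pics/wrist0.png

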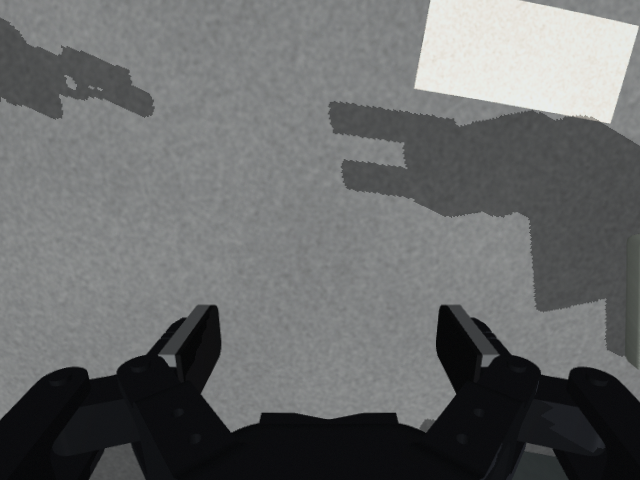

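The top view is oriented with world +x up and +y left. The block is at about (220,297), and the clamp bar at col 330. On the shaker, the back bar is at row ~248 and the side bar at col ~405. Next I'll measure these.

```bash
cat > h.py <<'E'
import numpy as np, cv2
from scipy.spatial.transform import Rotation as R
from cell import arm, optics, solver
def cam2world(n,state=None):
    c=optics.calibration(n)
    if n=="wrist":
        T=np.eye(4);T[:3,:3]=R.from_rotvec(state["eef_rot"]).as_matrix();T[:3,3]=state["tcp_pos"]
        return T@np.array(c["T_tool_cam"])
    return np.linalg.inv(np.array(c["view"]))
def rays(n,uv,state=None):
    c=optics.calibration(n);K=np.array(c["intrinsics"]);uv=np.atleast_2d(np.array(uv,float))
    p=cv2.undistortPoints(uv.reshape(-1,1,2),K,np.array([c["k1"],0,0,0,0.])).reshape(-1,2)
    d=np.c_[p[:,0],-p[:,1],-np.ones(len(p))]
    T=cam2world(n,state)
    return T[:3,3],d@T[:3,:3].T
def onplane(n,uv,z,state=None):
    o,d=rays(n,uv,state); z=np.broadcast_to(z,(len(d),))
    return o+d*((z-o[2])/d[:,2])[:,None]
def snap(n,name):
    s=arm.read_state(); im=optics.read_camera(n); cv2.imwrite(f"pics/{name}.png",im[:,:,::-1]); return s,im
def proj(n,P,state=None):
    c=optics.calibration(n);K=np.array(c["intrinsics"]);P=np.atleast_2d(np.array(P,float))
    q=np.c_[P,np.ones(len(P))]@np.linalg.inv(cam2world(n,state)).T
    q=np.c_[q[:,0],-q[:,1],-q[:,2]]
    return cv2.projectPoints(q,np.zeros(3),np.zeros(3),K,np.array([c["k1"],0,0,0,0.]))[0].reshape(-1,2)
E
python3 - <<'E'
import cv2
im=cv2.imread("pics/top0.png")
a=cv2.resize(im[260:335,170:270],None,fx=8,fy=8,interpolation=cv2.INTER_CUBIC);cv2.imwrite("pics/tb.png",a)
a=cv2.resize(im[220:370,360:510],None,fx=4,fy=4,interpolation=cv2.INTER_CUBIC);cv2.imwrite("pics/ts.png",a)
im=cv2.imread("pics/side0.png")
a=cv2.resize(im[265:435,180:400],None,fx=3.5,fy=3.5,interpolation=cv2.INTER_CUBIC);cv2.imwrite("pics/ss.png",a)
E
```

```text
(no output)
```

View pics/tb.png

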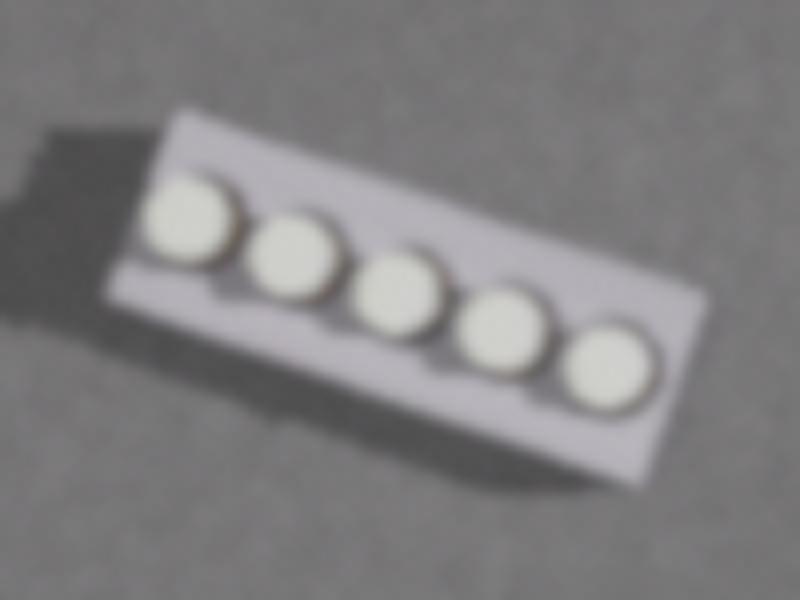

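View pics/ts.png

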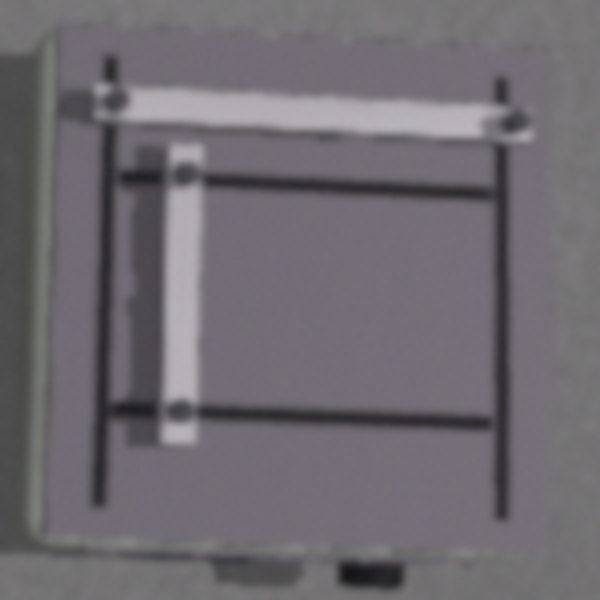

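View pics/ss.png

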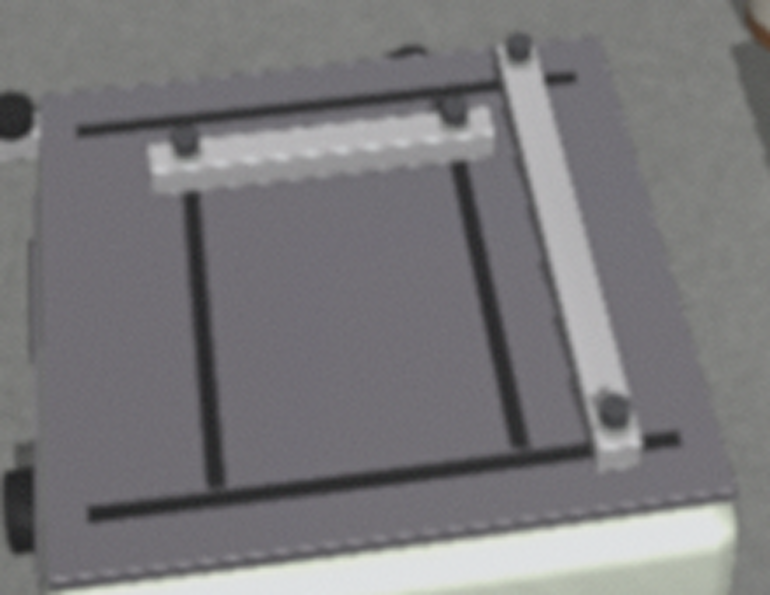

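Block top corners (crop): (180,108),(708,295),(640,488),(105,298). The back bar's top spans crop (95,88)–(533,138) and the side bar's (185,143)–(178,445). Next I'll turn these into world positions.

Run:
```python
from h import *
im=cv2.imread("pics/top0.png")
hsv=cv2.cvtColor(im,cv2.COLOR_BGR2HSV)
# caps
crop=im[260:335,170:270]
m=((crop.min(2)>150)&(crop[...,1]>=crop[...,0])).astype(np.uint8)
n,_,st,ce=cv2.connectedComponentsWithStats(m)
c=[(ce[i]+[170,260]) for i in range(1,n) if st[i,4]>30]; print(np.round(c,1).tolist())
P=onplane("top",c,60); P=P[np.argsort(P[:,0])]; print(P.round(1))
d=np.polyfit(P[:,1],P[:,0],1); print("caps centre",P[:,:2].mean(0),"axis angle rel +y:",np.degrees(np.arctan(-d[0])))
q=np.array([[180,108],[708,295],[640,488],[105,298]])/8+[170-.44,260-.44]
B=onplane("top",q,45);print(B.round(1),B.mean(0))
print([np.linalg.norm(B[i]-B[(i+1)%4]).round(1) for i in range(4)])
v=(B[0]+B[3]-B[1]-B[2])[:2];print("ang rel y",np.degrees(np.arctan2(-v[0],v[1])))
# bars top
g=im[220:370,360:510].min(2)
print(g[24:34].max(), np.median(g))
m=(g>148).astype(np.uint8)
n,l,st,ce=cv2.connectedComponentsWithStats(m)
for i in range(1,n):
    if st[i,4]>150:
        cs,_=cv2.findContours((l==i).astype(np.uint8),cv2.RETR_EXTERNAL,cv2.CHAIN_APPROX_NONE)
        W=onplane("top",cs[0].reshape(-1,2)+[360,220],114)[:,:2].astype(np.float32)
        print(st[i],cv2.minAreaRect(W))
for nm,qq in [("back",[[95,88],[533,110],[533,140],[95,120]]),("side",[[168,143],[203,143],[197,445],[160,445]])]:
    W=onplane("top",np.array(qq)/4+[360-.375,220-.375],114);print(nm,W.round(1).tolist(),W.mean(0).round(1))
sb=lambda qq:np.array(qq)/3.5+[180-.36,265-.36]
for nm,qq in [("back",[[498,50],[538,42],[638,437],[598,450]]),("side",[[150,148],[490,110],[493,140],[152,178]])]:
    W=onplane("side",sb(qq),114);print("S",nm,W.round(1).tolist(),W.mean(0).round(1))
W=onplane("top",np.array([[60,20],[550,45],[550,555],[38,540]])/4+[360-.375,220-.375],100);print("plat",W.round(1).tolist(),W.mean(0).round(1))
# block caps by side
im=cv2.imread("pics/side0.png");crop=im[170:250,215:270]
m=((crop.min(2)>165)).astype(np.uint8)
print("clamp",onplane("top",[[331,267],[328,362]],28).round(1), "small/bottle",onplane("top",[[250,168],[325,160]],[60,60]).round(0))
```

```text
[[192.8, 286.9], [206.0, 291.5], [219.1, 296.1], [232.1, 300.6], [245.5, 305.4]]
[[517.8 150.9  60. ]
 [527.3 176.6  60. ]
 [536.1 201.6  60. ]
 [545.3 227.1  60. ]
 [554.3 252.6  60. ]]
caps centre [536.15903827 201.77482132] axis angle rel +y: -19.70645572042334
[[582.7 258.   45. ]
 [535.5 128.1  45. ]
 [489.  144.7  45. ]
 [536.3 275.6  45. ]] [535.88115869 201.60070872  45.        ]
[np.float64(138.2), np.float64(49.3), np.float64(139.2), np.float64(49.6)]
ang rel y -19.923041367203336
182 110.0
[ 31  22  93  12 670] ((616.6283569335938, -211.22555541992188), (175.86492919921875, 14.744072914123535), 86.27659606933594)
[ 42  47   8  53 392] ((533.732666015625, -146.5994110107422), (13.092180252075195, 95.4966812133789), 87.42927551269531)
back [[629.2, -109.3, 114.0], [616.2, -318.8, 114.0], [601.9, -317.7, 114.0], [614.2, -108.8, 114.0]] [ 615.4 -213.7  114. ]
side [[603.0, -142.4, 114.0], [602.8, -158.9, 114.0], [464.6, -150.0, 114.0], [465.1, -133.0, 114.0]] [ 533.9 -146.1  114. ]
S back [[614.4, -113.4, 114.0], [631.9, -112.3, 114.0], [615.7, -317.6, 114.0], [600.7, -319.8, 114.0]] [ 615.7 -215.8  114. ]
S side [[465.6, -138.6, 114.0], [602.9, -147.5, 114.0], [600.1, -164.4, 114.0], [464.6, -155.3, 114.0]] [ 533.3 -151.5  114. ]
plat [[664.4, -96.4, 100.0], [650.0, -335.7, 100.0], [408.3, -318.8, 100.0], [423.2, -78.0, 100.0]] [ 536.5 -207.2  100. ]
clamp [[593.2 -16.4  28. ]
 [406.1  -6.5  28. ]] small/bottle [[791. 144.  60.]
 [807.  -7.  60.]]
```

Shaker yaw is ≈ -3.7°, block yaw ≈ -19.8° with its centre at (536,201.7). The two views agree within about 2 mm, except the side bar's y, which differs by 5 mm; contact will settle that. Next I'll move above the block and check with the wrist camera.

```bash
cat >> h.py <<'E'
def ori(deg,sgn):
    a=np.radians(deg); y=sgn*np.array([np.cos(a),np.sin(a),0]); z=np.array([0,0,-1.])
    return R.from_matrix(np.c_[np.cross(y,z),y,z]).as_rotvec()
E
python3 - <<'E'
from h import *
for sg in (1,-1):
    print(sg,[np.round(q,2) if q is not None else None for q in (solver.ik([536,201.7,150],ori(-19.8,sg)),solver.ik([536,201.7,14],ori(-19.8,sg)),solver.ik([582,-225,114],ori(-3.7,sg)))])
E
```

```text
1 [array([ 0.23,  0.43, -0.25,  0.89,  0.  ,  2.15]), array([ 0.23,  0.6 , -0.39,  0.59,  0.  ,  2.15]), array([-0.49,  0.55, -0.15,  0.87,  0.  ,  1.15])]
-1 [array([ 0.23,  0.43, -0.25,  0.89,  0.  , -0.99]), array([ 0.23,  0.6 , -0.39,  0.59,  0.  , -0.99]), array([-0.49,  0.55, -0.15,  0.87,  0.  , -1.99])]
```

Run:
```python
from h import *
arm.move_ptp([536,201.7,220],ori(-19.8,1))
s,im=snap("wrist","w1"); print(s["clock"],s["tcp_pos"])
np.save("w1.npy",np.r_[s["tcp_pos"],s["eef_rot"]])
```

```text
2.8333 [536.33005956 200.87863034 220.00835727]
```

View pics/w1.png

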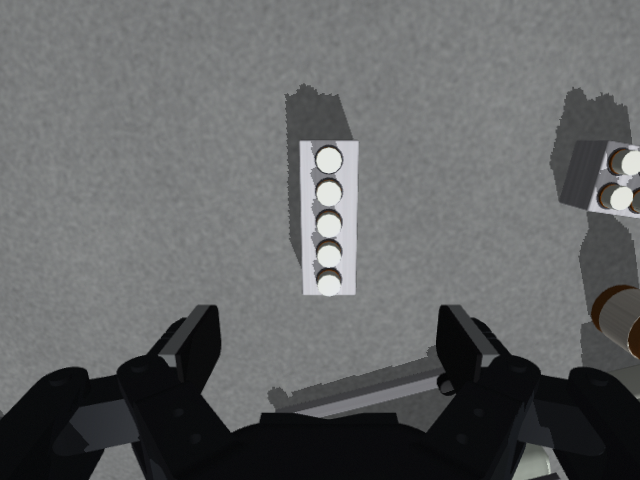

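The block lies straight between the fingers, with its top corners at (300,141), (358,141), (355,294) and (303,294). I'll cross-check the centre and then grasp.

```bash
python3 - <<'E'
from h import *
a=np.load("w1.npy");s=dict(tcp_pos=a[:3],eef_rot=a[3:])
B=onplane("wrist",[[300,141],[358,141],[355,294],[303,294]],45,s);print(B.round(1),B.mean(0))
v=(B[0]+B[1]-B[2]-B[3])[:2];ang=np.degrees(np.arctan2(-v[0],v[1]));print(ang)
c=B.mean(0)
c=(c+np.array([536,201.7,45]))/2; ang=(ang-19.8)/2; print(c,ang)
assert np.hypot(c[0]-536,c[1]-201.7)<5 and abs(ang+19.8)<2
np.save("grasp.npy",[c[0],c[1],ang])
arm.move_ptp([c[0],c[1],100],ori(ang,1))
hit=arm.line_to([c[0],c[1],14.5],rate=60,force_limit=8); print("hit",hit)
s=arm.read_state();print(s["tcp_pos"],s["force"])
close_gripper=__import__("cell").close_gripper
close_gripper(60)
s=arm.read_state();print(s["clock"],s["tcp_pos"],s["force"],s["torque"],s["finger_gap"])
s,_=snap("side","s1");snap("top","t1")
E
python3 - <<'E'
import cv2
im=cv2.imread("pics/s1.png");cv2.imwrite("pics/s1c.png",cv2.resize(im[100:300,150:350],None,fx=3,fy=3))
E
```

```text
[[538.6 273.7  45. ]
 [584.  257.3  45. ]
 [537.4 127.7  45. ]
 [491.8 144.2  45. ]] [537.9578971 200.7204983  45.       ]
-19.835051409606127
[536.97894855 201.21024915  45.        ] -19.817525704803064
hit False
[537.32292906 201.2854564   14.90706255] [-0.0170431  -0.06400965 -0.65409274]
5.4333 [537.04555581 201.43459994  14.96212361] [-0.4120015  -0.26748743  4.48620166] [0.09209664 0.44891938 0.02396058] 48.743761471177905
```

View pics/s1c.png

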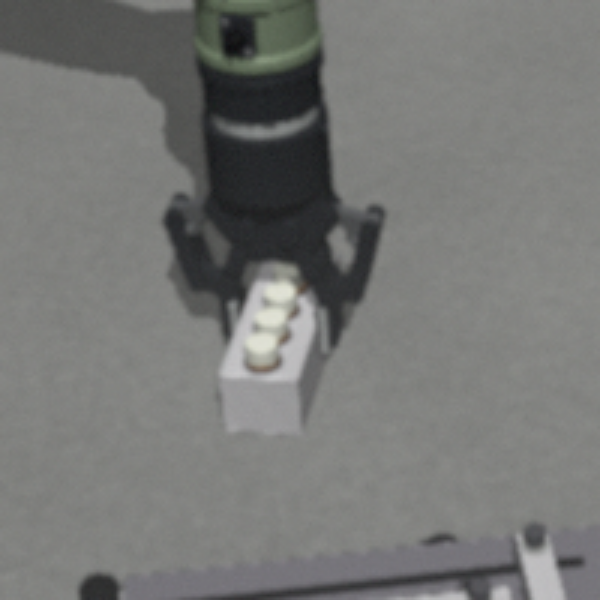

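It's gripped (gap 48.7 mm). Now I'll lift, carry it over, and pause above the platform, clear of both bars, to look.

```bash
cat >> h.py <<'E'
YAW=-3.7; ex=np.array([np.cos(np.radians(YAW)),np.sin(np.radians(YAW)),0]); ey=np.array([-ex[1],ex[0],0])
bb=np.array([615.6,-214.8,0]); sb=np.array([533.5,-148.8,0])
home=ex*(bb@ex-33)+ey*(sb@ey-78)
E
python3 - <<'E'
from h import *
print("home",home)
s=arm.read_state();p=s["tcp_pos"]
arm.line_to([p[0],p[1],40],rate=80); 
arm.line_to([p[0],p[1],180],rate=150)
s=arm.read_state();print(s["clock"],s["tcp_pos"],s["force"],s["torque"],s["finger_gap"])
st=home-15*ex-18*ey
arm.move_ptp([st[0],st[1],185],ori(YAW,1))
arm.hold(0.3)
s=arm.read_state();print(s["clock"],s["tcp_pos"],s["eef_rot"],s["force"],s["torque"],s["finger_gap"])
snap("top","t2");snap("side","s2");s,_=snap("wrist","w2")
np.save("w2.npy",np.r_[s["tcp_pos"],s["eef_rot"]])
E
```

```text
home [ 581.54362046 -230.06976293    0.        ]
7.0833 [536.20280409 201.20680988 178.8527212 ] [-0.06744932 -0.03627075 -5.4857396 ] [-0.00941749  0.00180263  0.01005731] 49.46976393883889
9.0333 [ 565.69874427 -246.35784485  185.0757037 ] [2.29073904e+00 2.14982684e+00 1.37963853e-04] [ 0.2668316  -0.25229283 -5.88709243] [-0.05219832  0.01135313 -0.02290561] 48.857488903411465
```

View pics/s2.png

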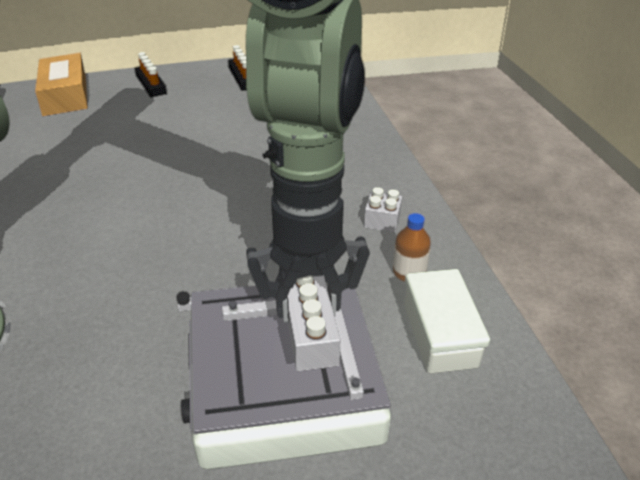

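View pics/w2.png

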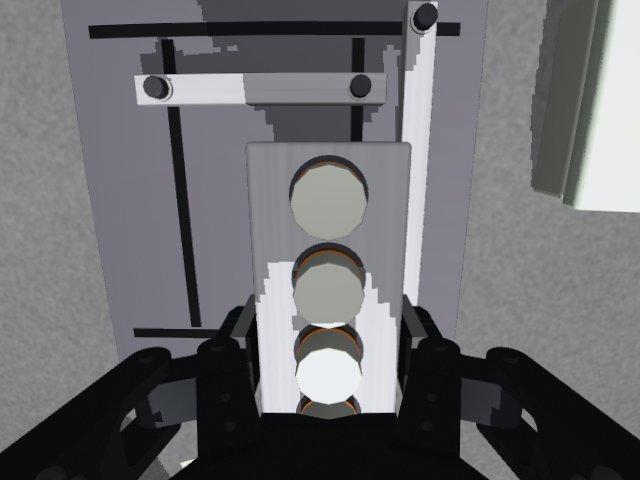

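View pics/t2.png

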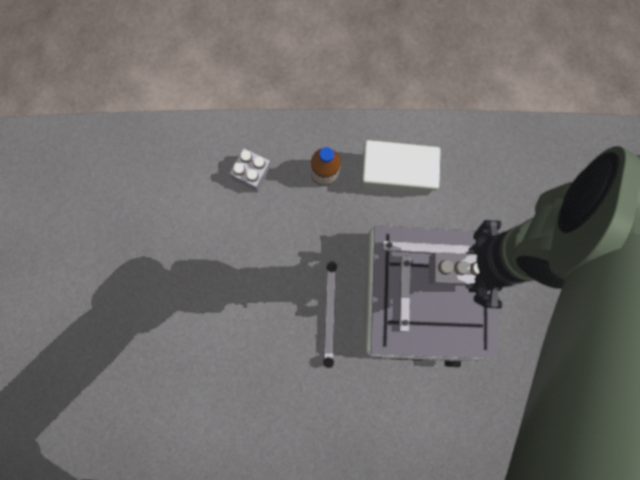

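The block is held level and aligned. In the wrist view the side bar runs from (136,74) to (385,104), the back bar's inner edge is at col ~405, and the block's end edge is at row 142. I'll zoom in to measure the gaps.

Run:
```python
import cv2
im=cv2.imread("pics/w2.png");cv2.imwrite("pics/w2c.png",cv2.resize(im[0:180,120:450],None,fx=2.4,fy=2.4,interpolation=cv2.INTER_CUBIC))
```

```text
(no output)
```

View pics/w2c.png

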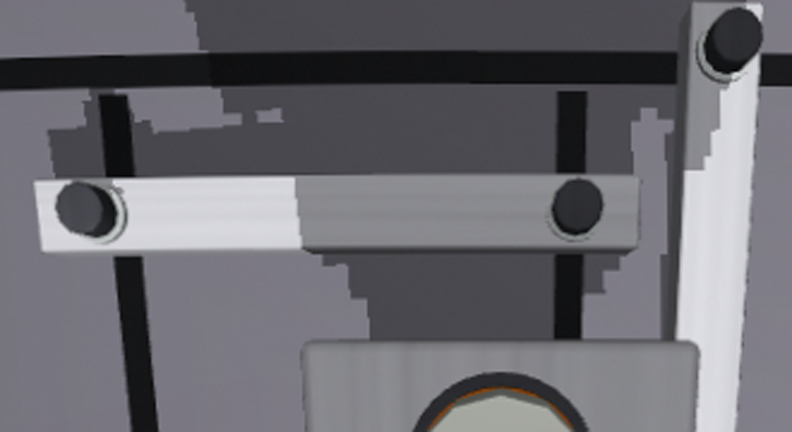

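Run:
```python
from h import *
a=np.load("w2.npy");s=dict(tcp_pos=a[:3],eef_rot=a[3:])
f=lambda q:np.array(q)/2.4+[120-.3,-.3]
S=onplane("wrist",f([[42,252],[636,248]]),114,s);Bk=onplane("wrist",f([[692,5],[677,340]]),114,s)
Bl=onplane("wrist",f([[305,341],[697,341]]),a[2]+30,s)
for n,P in (("side",S),("back",Bk),("blk",Bl)):
    print(n,P.round(1).tolist()); d=(P[1]-P[0])[:2]; print(np.degrees(np.arctan2(d[1],d[0])), "ex,ey",(P.mean(0)@ex).round(1),(P.mean(0)@ey).round(1))
print("tcp",a[:3]@ex,a[:3]@ey, "home",home@ex,home@ey)
```

```text
side [[466.4, -150.8, 114.0], [602.9, -159.4, 114.0]]
-3.6413148781353644 ex,ey 543.6 -120.3
back [[616.4, -110.1, 114.0], [611.9, -180.4, 114.0]]
-93.65733627115803 ex,ey 622.3 -105.3
blk [[546.5, -176.1, 215.1], [594.8, -179.2, 215.1]]
-3.6483417414949626 ex,ey 581.0 -140.4
tcp 580.3052074689535 -209.6656607621552 home 595.1783944210888 -192.0618575459472
```

The wrist view gives yaw -3.65°, with ~17 mm still to go to the back bar and ~20 mm to the side bar. That agrees with the top view within 2 mm. Now I'll lower it with force sensing.

Run:
```python
from h import *
def rep(t):
    s=arm.read_state();p=s["tcp_pos"];F=s["force"];print(t,round(s["clock"],2),"p",p.round(2),"exey",round(p@ex,2),round(p@ey,2),"F x,y,z",(F@ex).round(2),(F@ey).round(2),F[2].round(2),"T",s["torque"].round(2),round(s["finger_gap"],2));return s
p=arm.read_state()["tcp_pos"]
arm.line_to([p[0],p[1],122],rate=80); arm.hold(.2);rep("pre")
h=arm.line_to([p[0],p[1],111],rate=12,force_limit=5);print(h);rep("down");arm.hold(.3);rep("settled")
```

```text
pre 10.32 p [ 565.95 -247.03  122.65] exey 580.71 -209.99 F x,y,z -0.45 -0.01 -4.2 T [0.   0.01 0.01] 49.16
True
down 10.95 p [ 565.54 -246.8   114.92] exey 580.29 -209.79 F x,y,z 1.53 -0.76 6.02 T [0.01 0.09 0.01] 48.98
settled 11.25 p [ 565.56 -246.79  114.96] exey 580.3 -209.78 F x,y,z 0.25 -0.98 5.37 T [ 0.08  0.1  -0.02] 49.67
```

Contact at z=114.96, as predicted. Next I'll slide to the long bar, then to the short bar.

```bash
cat >> h.py <<'E'
def rep(t):
    s=arm.read_state();p=s["tcp_pos"];F=s["force"];print(t,round(s["clock"],2),"exey z",round(p@ex,2),round(p@ey,2),p[2].round(2),"F x,y,z",(F@ex).round(2),(F@ey).round(2),F[2].round(2),"T",s["torque"].round(2),round(s["finger_gap"],2));return s
E
python3 - <<'E'
from h import *
p=arm.read_state()["tcp_pos"].copy();p[2]=114.9
q=p+12*ex; h=arm.line_to(q,rate=30,force_limit=12);print(h);rep("x1")
if not h:
    h=arm.line_to(p+25*ex,rate=12,force_limit=12);print(h);rep("x2")
arm.hold(.2);s=rep("xs")
E
```

```text
False
x1 11.87 exey z 592.73 -209.95 115.0 F x,y,z -0.42 0.72 1.03 T [-0.16  0.05 -0.07] 49.17
True
x2 12.44 exey z 596.03 -209.82 115.09 F x,y,z -1.48 -0.11 3.43 T [-0.06 -0.05 -0.1 ] 49.11
xs 12.64 exey z 596.06 -209.81 115.08 F x,y,z 2.19 -0.26 3.87 T [ 0.02 -0.68  0.05] 48.92
```

Run:
```python
from h import *
p=arm.read_state()["tcp_pos"].copy();p[2]=114.8
h=arm.line_to(p+3*ex,rate=8,force_limit=15);print(h);rep("x");arm.hold(.3);rep("xs")
```

```text
False
x 13.38 exey z 596.1 -209.78 115.24 F x,y,z -9.23 0.55 12.16 T [0.16 1.43 0.1 ] 49.3
xs 13.68 exey z 596.11 -209.76 115.23 F x,y,z -8.69 0.39 12.61 T [0.18 1.46 0.19] 48.81
```

Contact with the long bar is firm: 9 N, with the position steady at 596.1. Keeping that bias, I'll slide along it to the short bar.

Run:
```python
from h import *
def T(x,y,z): return ex*x+ey*y+np.array([0,0,z])
h=arm.line_to(T(598.6,-196,114.9),rate=25,force_limit=20);print(h);rep("y1")
if not h:
    h=arm.line_to(T(598.8,-187,114.9),rate=8,force_limit=12);print(h);rep("y2")
arm.hold(.3);rep("ys")
```

```text
False
y1 14.38 exey z 596.06 -199.02 115.25 F x,y,z -6.32 -7.4 8.42 T [-1.17  1.37  0.2 ] 49.4
False
y2 15.65 exey z 596.08 -190.72 115.27 F x,y,z -9.18 -9.23 7.99 T [-1.48  1.53  0.29] 48.76
ys 15.95 exey z 596.06 -190.71 115.27 F x,y,z -7.69 -9.12 9.0 T [-1.45  1.48  0.24] 49.31
```

Run:
```python
from h import *
def T(x,y,z): return ex*x+ey*y+np.array([0,0,z])
for y in (-185,-183,-181):
    h=arm.line_to(T(599.5,y,114.9),rate=8,force_limit=20);arm.hold(.3);print(h);rep(y)
s,_=snap("wrist","w3");np.save("w3.npy",np.r_[s["tcp_pos"],s["eef_rot"]]);snap("side","s3")
im=cv2.imread("pics/s3.png");cv2.imwrite("pics/s3c.png",cv2.resize(im[250:430,180:400],None,fx=3.5,fy=3.3,interpolation=cv2.INTER_CUBIC))
```

```text
False
-185 16.67 exey z 596.11 -189.8 115.31 F x,y,z -10.15 -12.96 9.68 T [-1.88  2.    0.43] 49.29
False
-183 17.37 exey z 596.15 -189.73 115.52 F x,y,z -10.22 -17.29 8.88 T [-2.79  2.2   0.63] 49.12
False
-181 18.07 exey z 596.19 -189.69 115.83 F x,y,z -11.03 -21.76 9.05 T [-3.76  2.48  0.81] 49.12
```

View pics/w3.png

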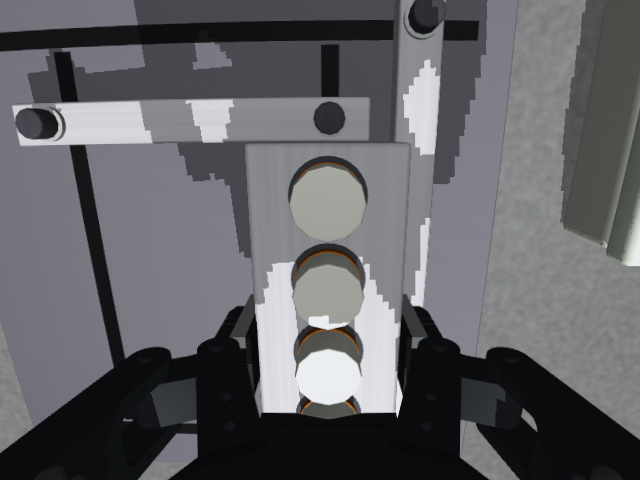

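View pics/s3c.png

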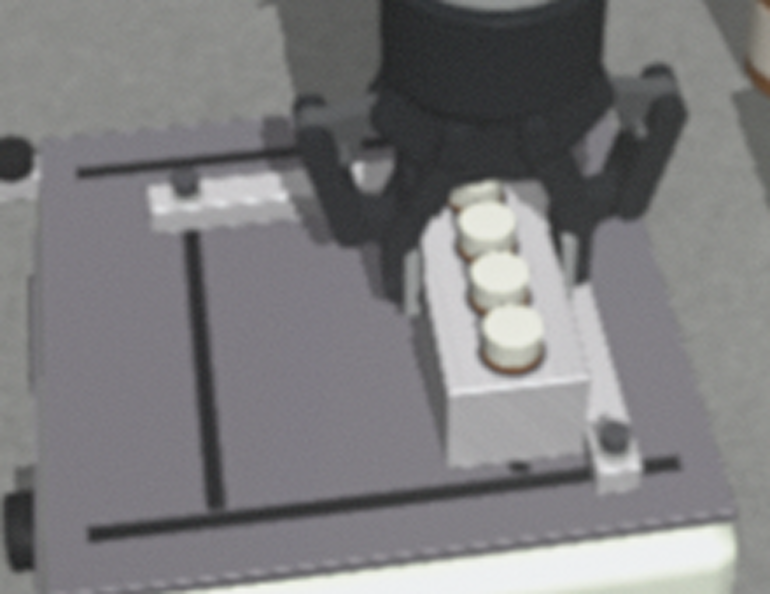

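Both bars are in contact: the stop at ey=-189.7 is hard and the force rises linearly. The wrist view shows the block's near end over the side bar's face (row 142) and the block unmoved in the grip. z crept up 0.6 mm, so I'll check the tilt, ease the y push a little and press down slightly more.

Run:
```python
from h import *
def T(x,y,z): return ex*x+ey*y+np.array([0,0,z])
def tilt():
    s=arm.read_state();M=R.from_rotvec(s["eef_rot"]).as_matrix();z=M[:,2];print("tool z tilt along ex,ey",(z@ex).round(4),(z@ey).round(4),"yaw",np.degrees(np.arctan2(M[1,1],M[0,1])).round(2))
tilt()
h=arm.line_to(T(599.8,-183,114.0),rate=8,frame=ori(-3.65,1));arm.hold(.4);print(h);rep("fin");tilt()
arm.hold(.5);rep("fin2")
```

```text
tool z tilt along ex,ey -0.017 -0.015 yaw -3.97
False
fin 18.99 exey z 596.11 -189.89 115.09 F x,y,z -12.31 -17.67 12.64 T [-2.72  2.63  0.44] 49.28
tool z tilt along ex,ey -0.0073 -0.0132 yaw -3.88
fin2 19.49 exey z 596.16 -189.9 115.13 F x,y,z -11.81 -17.56 12.83 T [-2.62  2.61  0.47] 49.31
```

The force balance leaves margin. Taking out the worst-case friction of 0.3, at least ~6 N bears on the long bar, ~8 N on the short bar and ~9 N on the platform. Tilt is ~0.015 rad. I'll hand it in.

Run:
```python
from h import *
snap("side","s4");snap("wrist","w4");rep("last")
arm.finish_job()
im=cv2.imread("pics/s4.png");cv2.imwrite("pics/s4c.png",cv2.resize(im[150:430,150:450],None,fx=2,fy=2,interpolation=cv2.INTER_CUBIC))
```

```text
last 19.59 exey z 596.16 -189.88 115.12 F x,y,z -12.51 -17.88 12.62 T [-2.73  2.56  0.44] 49.12
the job is handed in; nothing more can be done
```

View pics/s4c.png

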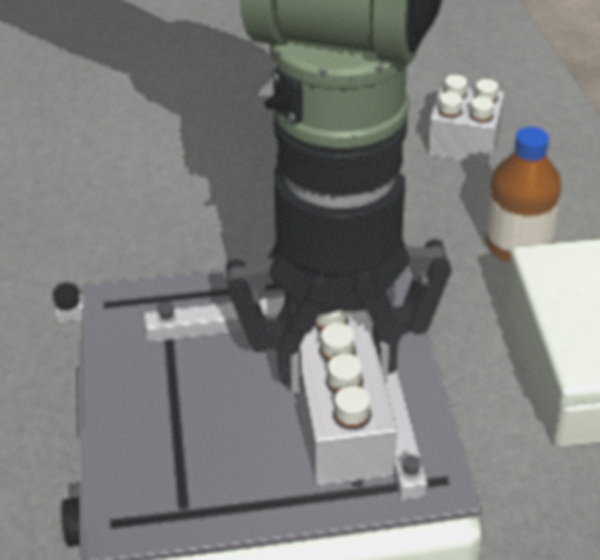

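The block is on the platform in the corner, held in the gripper and pressed against both bars. I handed the job in at 19.6 s of the 48 s; no verdict is reported.

**What I did:** I found the block and bars with the top and wrist cameras and gripped the block across its 50 mm at 60 N. I lifted it level, over the clamp bar, and set it on the platform by force at tool height 115 mm, as predicted. Then I slid it against the long bar and along it to the short bar.

**Last checks:**
- **Forces on the tool:** 12.5 N against the long bar, 17.9 N against the short bar and 12.6 N upward. Taking out worst-case friction of 0.3, at least about 6 N, 8 N and 9 N act on the long bar, short bar and platform. These are estimates, because each contact force could not be measured separately.
- **Pose:** The block did not move. The tool was tilted about 0.015 rad, with yaw within 0.004 rad of the bars, and the block had not shifted in the grip.
- **Other objects:** The last side picture shows the small block, bottle and foam box looking untouched, and only one end of the clamp bar. I did not measure their positions again.

**Disagreements:**
- **Side bar position:** The side camera put the short bar about 5 mm further along y than the top camera did. Contact came within about 2 mm of the top and wrist values.
- **Height creep:** The tool rose about 0.9 mm while pushing on the short bar. I eased that push and pressed down more, which brought it back to 115.1 mm.

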